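Test the polishing lathe's emergency stop and reset it

ROBOT

A 7-joint arm with a two-finger parallel gripper is mounted at the origin on a cart in front of the work surface, level with it; the furniture and walls round the work are solid. World frame = base frame: x ahead of the robot, y to its left, z up, the work surface at z = 0. Lengths are in m, angles in degrees, forces in N, time in s.
With the tool pointing down it reaches from about 0.425 to 0.875 m from the base axis. Payload 4.7 kg.
Tool frame: the origin (TCP) lies at the very end of the fingers, on their centre line; the grasp point (between the pads) lies 19 mm behind it; z points along the fingers, y is the line along which they close (so a half turn about z gives the same grasp; the last joint's range is limited). The gripper opens to 87 mm and grips with 3 to 60 N. Pads are 19 mm wide; open, the fingers measure 117 mm over their backs; the gripper's body (75 mm by 190 mm) begins 51 mm behind the grasp point.
Start: joints at [-67.145, 18.392, -4.016, 83.108, 1.295, 78.541, -3.26], TCP at [0.244, 0.602, 0.185] pointing down, gripper open.
Joint ranges: [-163.93, 163.93], [-17.29, 119.83], [-79.2, 71.16], [3.27, 140.29], [-89.18, 269.18], [5.43, 117.66], [-154.24, 154.24]. Speed limits (degrees/s): [147.25, 147.25, 180, 180, 180, 180, 180].

INTERFACE

Orientations are given as [roll, pitch, yaw] about the fixed x, y, z axes, in that order (R = Rz(yaw) Ry(pitch) Rx(roll)).
In Python, from cell import get_obs, read_camera, sign_off, silhouettes gives the robot as it stands.
- The arm moves only by the tool play_rows, never from a script. Its argument "steps" is a list that holds one entry, the list of rows, each a list of 7 numbers: the shift along the tool's x, y, z in m, then the turn, a rotation vector about the tool's x, y, z in rad, then the finger opening in m, from 0 to 0.087. A call has 1 to 12 rows; each row shifts and turns the commanded pose from where the row before left it, along the tool's axes as they then stand; what a row does not reach is not made up. A row lasts 1/10 s, in which the tool goes at most 50 mm and 8.59 degrees, less where a joint would pass 70% of its speed; a pose out of reach is approached as far as the arm can. A call is refused whole if a number of a shift passes 0.05 or a number of a turn 0.15, either way. A call with a gripper value outside its range is refused whole. The fingers move at their own pace and stop on an object; "force" is the grip in N (left out, the last holds). Time passes only in rows, so rows that do not move let the fingers close. It gives the time, the measured TCP pose, the force, the opening and the grip force at its end, in the units of the state.
- get_obs(): the state, without advancing time (a new reading comes with each control period).
- read_camera(name): name is "scene" or "side" or "wrist"; returns a dict with "frame" (480x640x3 uint8, red, green, blue), "intrinsics" (3x3 intrinsics, pixels), "view" (4x4, takes a point from world to camera coordinates). Camera axes: x right, y up, looking along -z (the intrinsics and any distortion apply to the point x, -y, -z); pixel columns grow to the right and rows downward; lengths in m; the calibration is good to about 2 mm. The wrist camera is an equidistant fisheye: a pixel r from the principal point sees the ray r / f radians off the axis. A picture is of the moment at which its call begins. There is no depth.
- sign_off(): hands the job in; it is judged then, once.
Trained networks look in the newest picture that a camera, given by its name, has taken for a name from the list of things; names that differ only in an ending like _2 or _b are one class to them, and where a whole thing is asked for, a point or a joint stands for the part that bears it (a point fixed in the world has none). Each returns a list of dicts, best first, with "p" (0 to 1); they miss things now and then, are a little off and sometimes report something else, mostly with a low value. They report only what shows in the picture. A call takes as long as a camera call.
- silhouettes(camera, name): "pixels" (480x640 bool, what is visible of it) and "extent" ([left, top, right, bottom] in pixels, round what is visible of it).
The state is a dict: "time_s": time; "qpos": joint angles; "joint_velocities": joint speeds; "effort": joint torques, N m; "tool_pos": TCP position; "tool_rot": TCP orientation; "force": force on the tool from outside, world axes, zero at the start; "wrist_torque": the same for the moment, N m; "grip_width": finger opening in m; "grasp_force": force on a finger pad.
Only numpy, scipy, OpenCV 4.12 (cv2) and the standard library are available. Lean on these libraries where they do the work, as an engineer would, in place of code of your own. Each camera call takes 0.05 s, during which the arm holds its last target. There are 200 camera calls.

TASK

Test the stop station of the polishing lathe with the fingertips: press the red mushroom stop fully in so that it latches, then push one of its vanes round clockwise until the latch lets go and the stop springs back up. Then press the blue reset button down and let it come back; never press it while the stop is in. Only press and push: do not pinch the vane to turn it, lift nothing, and leave the loose things on the bench where they are.

Things in the scene. Friction and masses are not known exactly. Their poses are not given: they have to be found in the camera images.
- stop_box: Lathe's stop station: yellow enclosure fixed to the bench, 120 (x) x 190 (y) x 50 mm high; origin at the centre of its underside. On its top, in its frame: red palm stop, axis at (0, +40 mm); blue reset button at (0, -63 mm). A fixed yellow shroud ring round the stop, radius 44 to 48 mm, reaches 70 mm above the bench.
- stop_push (a joint): Travel of the red stop, m, downward: 0 = up, 0.010 = fully pressed. Sprung upward: it starts to move at about 8 N, which is the most it takes; past about 0.007 it snaps down by itself and stays latched at 0.010 when let go; pressed less deep it springs back up. It does not come up until it is turned.
- stop_twist (a joint): Turn of the red head about its vertical axis, rad: 0 = rest, grows clockwise seen from above, 0.75 at most. When latched, turning it past 0.4 to 0.6 frees the latch and the head springs up by itself; let go, it springs back to 0. Turning takes up to 0.06 N m (2 N at a vane).
- stop_top (a point): Centre of the flat top of the red head, on its axis; goes down with it, does not turn. 80 mm above the bench when up, 70 mm when latched. The head is 84 mm across, 16 mm thick, flat within 30 mm of the axis, with two raised vanes; between these the top is clear for 40 mm.
- vane_near (a point): Middle of the upright push face of the red vane on the station's -x side, 29 mm from the axis, 13 mm above the flat top; turns with the head. The vane reaches from 20 to 38 mm from the axis and 20 mm above the flat top. The upright face looks anticlockwise (at rest to the station's -y): push it clockwise. The other side slopes down over 20 mm.
- vane_far (a point): The same point on the other vane, on the station's +x side at rest; its upright face looks towards the station's +y at rest.
- slope_near: Sloping back of the near vane (its clockwise side, opposite the push face): a red slab 18 mm long radially, falling from the crest to the flat top over about 20 mm. Origin on the head's axis at the head's underside, 16 mm below the flat top. Not to be touched while turning: that would be gripping the vane.
- slope_far: The same for the far vane.
- reset_button (a joint): Travel of the blue reset button, m: 0 = up, 0.006 = fully pressed. Springs back by itself; fully down takes 5 N, no latch.
- reset_button_top (a point): Centre of the top of the blue reset button, 30 mm across, 68 mm above the bench when up; in a black round base 46 mm across, 12 mm high.
- bottle_drops: small amber dropper bottle with black cap, 27x29x78 mm, loose, stands just behind the stop station; origin at the centre of its underside. Bystander: must not be moved.
- dappen_dish: small round glass-like dish, 33 mm across, 24 mm high, loose, stands just in front of the stop station; origin at the centre of its underside. Bystander: must not be moved.
- bottle_blue: blue bottle with white cap, 32x34x90 mm, loose, standing; origin at the centre of its underside. Bystander: must not be moved.
- felt_cone: white felt polishing cone, 29 mm across, 48 mm high, loose, standing; origin at the centre of its underside. Bystander: must not be moved.
- stone_cast: pale green dental stone cast, 60x71x41 mm, loose; origin at the centre of its underside. Bystander: must not be moved.

How it is judged (in metres and radians):
On the way, in this order (a step that is already met when the one before it is completed fails the run):
1. the red stop is pressed in, unturned (value of joint stop_push above 0.0078 m and value of joint stop_twist below 0.25 rad), for 0.2 s.
2. the stop is turned clockwise while it is in (value of joint stop_push above 0.007 m and value of joint stop_twist above 0.3 rad).
3. the stop has sprung back up (value of joint stop_push below 0.0015 m), for 0.1 s.
4. the blue reset button is pressed, the stop being up (value of joint stop_push below 0.0015 m and value of joint reset_button above 0.004 m), for 0.05 s.
At the end, for the whole second after the job is handed in: The red stop is up (within 1.5 mm) and turned back to rest (within 0.1 rad), the reset button is up (within 1 mm), and every loose thing is within 12 mm of where it stood (value of joint stop_push below 0.0015 m and value of joint stop_twist below 0.1 rad and value of joint reset_button below 0.001 m and distance of each of bottle_drops, dappen_dish, bottle_blue, felt_cone, stone_cast from where it was at the start of the episode below 0.012 m); the robot touches nothing.
It fails at once if a vane is pinched: the fingers press on its sloping back while the stop is turned (value of joint stop_twist above 0.1 rad and (contact force between the fingers and slope_near above 2 N or contact force between the fingers and slope_far above 2 N)).
It fails at once if the reset button is pressed while the stop is in (value of joint reset_button above 0.003 m and value of joint stop_push above 0.004 m).
It fails at once if a loose thing is lifted, tipped over or pushed away by more than 12 mm (distance of any of bottle_drops, dappen_dish, bottle_blue, felt_cone, stone_cast from where it was at the start of the episode above 0.012 m or angle between any of bottle_drops, dappen_dish, bottle_blue, felt_cone, stone_cast's own z axis and vertical above 0.3 rad).
It also fails if it takes over 51 s, if anything falls off the work surface, if the arm or the gripper's body presses on something with over 40 N, if the wrist force passes 120 N, or if a joint passes its speed limit or range.

## Working session

There is one attempt and no reset: what is moved stays moved. The work goes in short steps, Python scripts to look and compute and a tool call to move; the robot and the scene stay as the last step left them, time stands still between calls to the robot, and variables do not carry over. Pictures are saved under pics/ and viewed, at most 10 in all, crops included, and the job is handed in when it is done.

Besides the shell and the picture viewer there is one more tool, called after "Emit:" in YAML: its name, and indented under it one key for each argument. play_rows: Moves the arm, as the interface text tells. Its arguments: {"type":"object","properties":{"steps":{"type":"array","items":{"type":"array","items":{"type":"array","items":{"type":"number"}}}},"force":{"type":"number"}},"required":["steps"]}

```bash
mkdir -p pics; python3 - <<'E'
from cell import *
import cv2,numpy as np
o=get_obs();print(o)
ims=[]
for c in ["scene","side","wrist"]:
    r=read_camera(c);ims.append(r["frame"]);print(c,r["intrinsics"].tolist(),np.round(r["view"],4).tolist())
    np.savez(f"{c}.npz",**r)
    for n in ["stop_box","stop_top","reset_button_top","vane_near","bottle_drops","dappen_dish"]:
        for d in silhouettes(c,n)[:2]:
            m=d["pixels"];ys,xs=np.nonzero(m);print(c,n,round(d["p"],2),d["extent"],xs.mean().round(1),ys.mean().round(1),m.sum())
for c,i in zip("abc",ims): cv2.imwrite(f"pics/{c}.png",i[...,::-1])
E
```

```text
{'time_s': 0.0, 'qpos': array([-67.14399073,  18.44050296,  -4.01439709,  83.17538478,
         1.29485745,  78.5400967 ,  -3.25835205]), 'joint_velocities': array([-0.06676326, -0.05172685, -0.00745438,  0.03046633, -0.0010193 ,
       -0.08109438, -0.01960305]), 'effort': array([-4.47238572e-04, -4.91293144e+01, -4.04150197e-01, -3.12526023e+01,
       -6.40215911e-02,  4.37454320e-02,  1.73712365e-04]), 'tool_pos': array([0.24382655, 0.60185819, 0.18374084]), 'tool_rot': array([-1.79889246e+02,  5.94507549e-03,  1.57954300e+02]), 'force': array([ 0.62226668,  0.3685985 , -0.1626908 ]), 'wrist_torque': array([-0.01602819, -0.00912835,  0.0054374 ]), 'grasp_force': 0.0, 'grip_width': 0.0870064761730082}
scene [[488.3116016018108, 0.0, 324.80664626270163], [0.0, 488.3116016018108, 235.0085978197967], [0.0, 0.0, 1.0]] [[0.7785, -0.6276, -0.0044, -0.4185], [0.2869, 0.3496, 0.8919, -0.2311], [-0.5582, -0.6956, 0.4523, -0.7845], [0.0, 0.0, 0.0, 1.0]]
scene stop_top 0.2 [310.2, 245.2, 347.9, 269.1] 332.6 255.4 810
scene reset_button_top 0.71 [338.8, 277.2, 354.1, 290.1] 346.3 284.4 160
sc
[... 714 characters left out ...]
_button_top 0.6 [299.3, 271.6, 314.2, 289.5] 304.2 278.9 160
side vane_near 0.76 [292.5, 233.9, 336.3, 260.4] 314.6 247.1 810
side vane_near 0.65 [278.4, 349.9, 320.7, 391.9] 299.9 373.4 1185
side bottle_drops 0.62 [347.5, 275.8, 360.7, 306.1] 353.8 290.0 325
side bottle_drops 0.53 [321.8, 237.5, 333.1, 252.8] 326.9 245.9 95
side dappen_dish 0.45 [258.6, 270.8, 273.2, 284.6] 265.9 277.8 174
wrist [[371.64829954431775, 0.0, 318.58742015769894], [0.0, 371.64829954431775, 245.50815993849622], [0.0, 0.0, 1.0]] [[0.3744, 0.9273, 0.0015, -0.6493], [-0.8925, 0.3608, -0.2708, 0.0332], [-0.2516, 0.1001, 0.9626, -0.3897], [0.0, 0.0, 0.0, 1.0]]
wrist stop_box 0.68 [5.1, 464.0, 13.7, 479.1] 9.3 472.1 71
```

```bash
python3 - <<'E'
import cv2,numpy as np
a=cv2.imread("pics/a.png")[215:335,250:430];b=cv2.imread("pics/b.png")[215:335,230:410]
cv2.imwrite("pics/d.png",np.vstack([cv2.resize(x,None,fx=2.5*0.99,fy=2.5*0.99,interpolation=cv2.INTER_CUBIC) if 0 else cv2.resize(x,(450,300),interpolation=cv2.INTER_CUBIC) for x in(a,b)]))
def ray(c,u,v):
    d=np.load(c+".npz");K=d["intrinsics"];V=d["view"]
    r=np.array([(u-K[0,2])/K[0,0],-(v-K[1,2])/K[1,1],-1]);R=V[:3,:3]
    return -R.T@V[:3,3],R.T@r
def atz(c,u,v,z):
    o,r=ray(c,u,v);return (o+r*(z-o[2])/r[2]).round(4)
print("reset",atz("scene",346.3,284.4,.067),atz("side",304.2,278.9,.067))
print("stop",atz("scene",330.5,256,.08),atz("side",314.6,248,.08))
print("drops",atz("scene",390,285.4,.039),atz("side",353.8,290,.039))
print("dish",atz("scene",289,302.5,.012),atz("side",265.9,277.8,.012))
E
```

```text
reset [ 0.4651 -0.1539  0.067 ] [ 0.4691 -0.1506  0.067 ]
stop [ 0.4961 -0.0702  0.08  ] [ 0.508  -0.0699  0.08  ]
drops [ 0.558 -0.178  0.039] [ 0.5673 -0.1751  0.039 ]
dish [ 0.3931 -0.0681  0.012 ] [ 0.3992 -0.0634  0.012 ]
```

View pics/d.png

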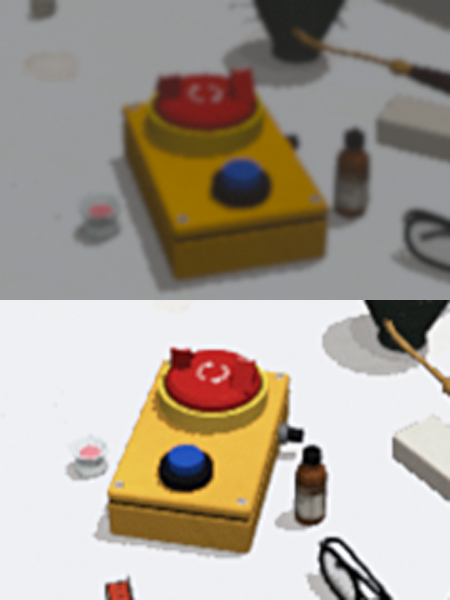

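View pics/a.png

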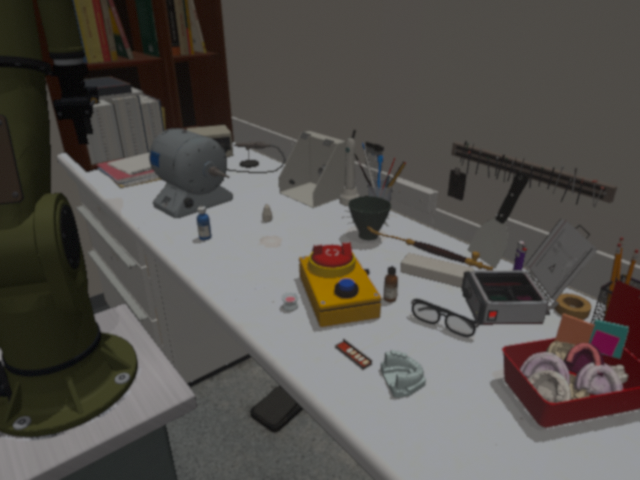

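```bash
cat > h.py <<'E'
import cv2,numpy as np
def ray(c,u,v):
    d=np.load(c+".npz");K=d["intrinsics"];V=d["view"]
    R=V[:3,:3]
    if c.startswith("wrist"):
        x,y=(u-K[0,2])/K[0,0],(v-K[1,2])/K[1,1];t=np.hypot(x,y);s=np.sin(t)/max(t,1e-9)
        r=np.array([x*s,-y*s,-np.cos(t)])
    else: r=np.array([(u-K[0,2])/K[0,0],-(v-K[1,2])/K[1,1],-1])
    return -R.T@V[:3,3],R.T@r
def atz(c,u,v,z):
    o,r=ray(c,u,v);return (o+r*(z-o[2])/r[2]).round(4)
E
python3 - <<'E'
from h import *
for p in [(175,215),(230,190),(155,200),(204,238),(268,220)]: print(p,atz("scene",*p,0))
# motor top pixel given its position
d=np.load("scene.npz")
K=d["intrinsics"];V=d["view"]
def proj(p):
    q=V@np.append(p,1);return K[0,0]*q[0]/-q[2]+K[0,2],K[1,1]*q[1]/q[2]*1+K[1,2]
b=atz("scene",190,205,0)
for z in (0,.1,.15,.2,.25):print(z,proj([b[0],b[1],z]))
from cell import get_obs
from scipy.spatial.transform import Rotation as R
print(R.from_euler("xyz",get_obs()["tool_rot"],degrees=True).as_matrix().round(3))
E
```

```text
(175, 215) [0.401  0.4902 0.    ]
(230, 190) [0.6107 0.5592 0.    ]
(155, 200) [0.3995 0.6297 0.    ]
(204, 238) [0.3997 0.3116 0.    ]
(268, 220) [0.582  0.2993 0.    ]
0 (np.float64(190.0032867611774), np.float64(204.99458214455868))
0.1 (np.float64(185.38142041311252), np.float64(172.11546880839876))
0.15 (np.float64(182.95377484929566), np.float64(154.84564150883176))
0.2 (np.float64(180.44299175809613), np.float64(136.98438901877932))
0.25 (np.float64(177.8447260267797), np.float64(118.50080099958447))
[[-0.927  0.375  0.   ]
 [ 0.375  0.927  0.   ]
 [-0.     0.    -1.   ]]
```

View pics/b.png

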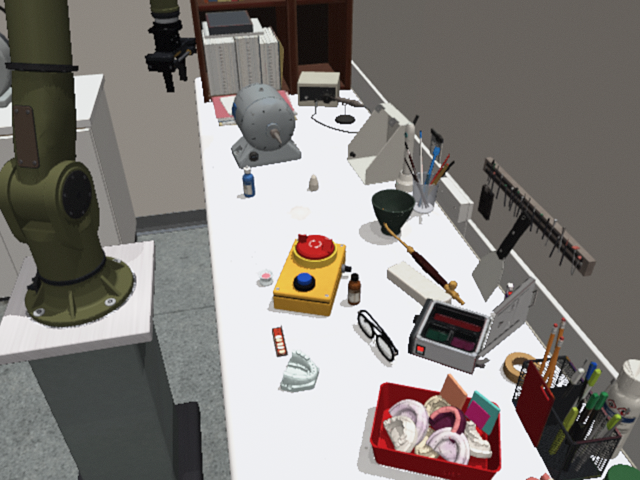

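Emit:
play_rows:
  steps:
    - [[0,0,-0.042,0,0,0,0.087],[0,0,-0.042,0,0,0,0.087],[0,0,-0.042,0,0,0,0.087],[0,0,-0.042,0,0,0,0.06],[-0.041,-0.024,0,0,0,0,0.04],[-0.041,-0.024,0,0,0,0,0.04],[-0.041,-0.024,0,0,0,0,0.04],[-0.041,-0.024,0,0,0,0,0.04],[-0.041,-0.024,0,0,0,0,0.04],[-0.041,-0.024,0,0,0,0,0.04],[-0.041,-0.024,0,0,0,0,0.04],[-0.041,-0.024,0,0,0,0,0.04]]

```text
time_s: 2.25
tool_pos: [0.4769, 0.2997, 0.3532]
tool_rot: [180.0, 0.0, 158.0]
force: [1.0, 0.8, -0.3]
grip_width: 0.0404
grasp_force: 0.0
```

Emit:
play_rows:
  steps:
    - [[-0.017,-0.041,0,0,0,0,0.04],[-0.017,-0.041,0,0,0,0,0.04],[-0.017,-0.041,0,0,0,0,0.04],[-0.017,-0.041,0,0,0,0,0.04],[-0.017,-0.041,0,0,0,0,0.04],[-0.017,-0.041,0,0,0,0,0.04],[-0.017,-0.041,0,0,0,0,0.04],[-0.017,-0.041,0,0,0,0,0.04],[-0.017,-0.041,0,0,0,0,0.04],[0,0,0.04,0,0,0.149,0.04],[0,0,0.04,0,0,0.149,0.04],[0,0,0.04,0,0,0.149,0.04]]

```text
time_s: 3.45
tool_pos: [0.4794, -0.0984, 0.2319]
tool_rot: [179.9, 0.0, 131.9]
force: [0.4, 0.4, -0.0]
grip_width: 0.0399
grasp_force: 0.0
```

```bash
python3 - <<'E'
from cell import *
from h import *
o=get_obs();print(o["tool_pos"],o["tool_rot"],o["force"])
r=read_camera("wrist");np.savez("wrist.npz",**r);cv2.imwrite("pics/w1.png",r["frame"][...,::-1])
print("cam",-r["view"][:3,:3].T@r["view"][:3,3])
for n,z in [("stop_box",.05),("stop_top",.08),("reset_button_top",.067),("vane_near",.09),("vane_far",.09),("slope_near",.08),("bottle_drops",.04),("dappen_dish",.012)]:
    for d in silhouettes("wrist",n)[:2]:
        m=d["pixels"];ys,xs=np.nonzero(m);print(n,round(d["p"],2),d["extent"],xs.mean().round(1),ys.mean().round(1),m.sum(),atz("wrist",xs.mean(),ys.mean(),z))
E
```

```text
[ 0.47935057 -0.098437    0.2319185 ] [1.79900443e+02 3.90516010e-02 1.31936912e+02] [ 0.35097307  0.3906645  -0.04482678]
cam [ 0.428837   -0.04465625  0.43205498]
stop_box 0.95 [230.8, 134.0, 433.0, 296.8] 333.3 214.4 19528 [ 0.4904 -0.0883  0.05  ]
stop_top 0.74 [328.6, 166.2, 411.2, 251.1] 370.6 207.2 5452 [ 0.5075 -0.0553  0.08  ]
reset_button_top 0.85 [262.5, 231.7, 295.8, 261.7] 277.4 245.4 703 [ 0.4668 -0.1483  0.067 ]
vane_near 0.78 [327.0, 166.9, 412.3, 251.8] 370.5 206.9 5590 [ 0.505  -0.0549  0.09  ]
vane_far 0.74 [331.9, 164.9, 414.8, 250.5] 370.6 206.8 5495 [ 0.505  -0.0548  0.09  ]
slope_near 0.49 [363.5, 164.7, 384.0, 187.3] 374.5 176.3 260 [ 0.4897 -0.0311  0.08  ]
bottle_drops 0.77 [324.5, 287.1, 346.4, 323.1] 335.1 303.3 689 [ 0.5642 -0.1646  0.04  ]
dappen_dish 0.8 [270.8, 126.7, 298.4, 151.8] 284.8 136.9 657 [ 0.3964 -0.0631  0.012 ]
```

View pics/w1.png

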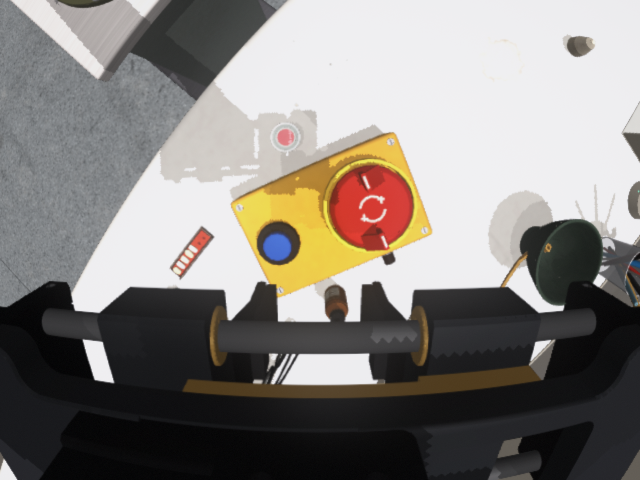

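```bash
python3 - <<'E'
from h import *
for p in [(396,133),(432,234),(278,296),(232,203)]: print(p,atz("wrist",*p,.05))
im=cv2.imread("pics/w1.png");hsv=cv2.cvtColor(im,cv2.COLOR_BGR2HSV)
m=((hsv[...,0]<6)|(hsv[...,0]>174))&(hsv[...,1]>150);m[:155]=0;m[260:]=0;m[:,:310]=0;m[:,430:]=0
c=max(cv2.findContours(m.astype('uint8'),0,2)[0],key=cv2.contourArea)
(e,r)=cv2.minEnclosingCircle(c);print(e,r);
w=np.array([atz("wrist",*p,.077)[:2] for p in c[:,0]],np.float32);print(cv2.minEnclosingCircle(w),cv2.fitEllipse(w))
m=(abs(hsv[...,0].astype(int)-112)<10)&(hsv[...,1]>150);m[:215]=0;m[275:]=0;m[:,:250]=0;m[:,310:]=0
ys,xs=np.nonzero(m);print(xs.mean(),ys.mean(),atz("wrist",xs.mean(),ys.mean(),.067))
cv2.imwrite("pics/w1z.png",cv2.resize(im[120:310,220:445],None,fx=3,fy=3,interpolation=cv2.INTER_CUBIC))
E
```

```text
(396, 133) [0.4804 0.0187 0.05  ]
(432, 234) [ 0.5851 -0.0311  0.05  ]
(278, 296) [ 0.5071 -0.1979  0.05  ]
(232, 203) [ 0.4023 -0.1502  0.05  ]
(372.5218811035156, 207.96194458007812) 43.194793701171875
((0.5111778974533081, -0.05531161278486252), 0.04332612454891205) ((0.5086711645126343, -0.05477897822856903), (0.07998978346586227, 0.08110619336366653), 52.84590530395508)
276.9029304029304 246.63369963369962 [ 0.4674 -0.1497  0.067 ]
```

View pics/w1z.png

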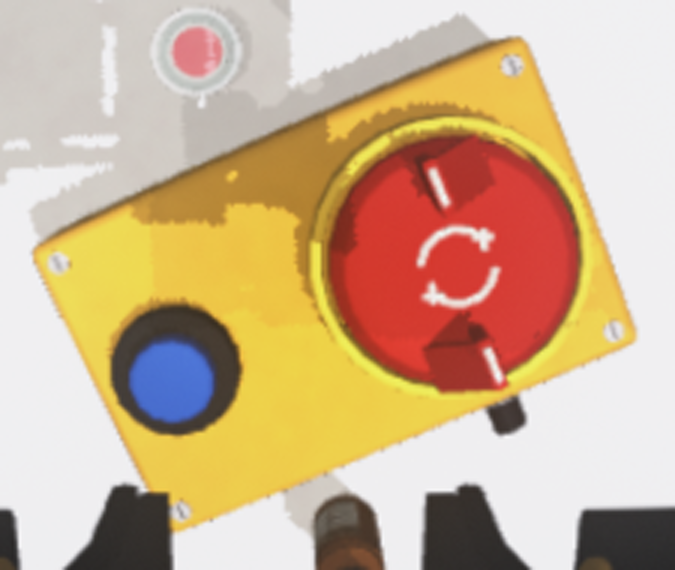

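Emit:
play_rows:
  steps:
    - [[0.0065,0.0257,0,0,0,0,0.04],[0.0065,0.0257,0,0,0,0,0.04],[0,0,0.04,0,0,0.149,0.04],[0,0,0.04,0,0,0,0.04],[0,0,0.04,0,0,0,0.04],[0,0,0,0,0,0,0.04]]

```text
time_s: 4.5
tool_pos: [0.5048, -0.0535, 0.1089]
tool_rot: [-179.6, -0.2, 123.9]
force: [-1.0, 0.8, -0.6]
grip_width: 0.0403
grasp_force: 0.0
```

```bash
python3 - <<'E'
from cell import *
from h import *
o=get_obs();print(o["tool_pos"],o["tool_rot"],o["force"])
r=read_camera("wrist");v=r["frame"][...,::-1]
s=read_camera("scene")["frame"][...,::-1]
cv2.imwrite("pics/w2.png",np.vstack([cv2.resize(v[150:400,180:460],(560,330) if 0 else (448,400)),cv2.resize(s[200:320,270:400],(448,200) if 0 else (216,200)) if 0 else cv2.resize(s[210:300,280:400],(448,200) if 0 else (448,200))]))
E
```

```text
[ 0.50483744 -0.05352076  0.10890065] [-179.56237053   -0.23779267  123.86312118] [-1.00390074  0.81819085 -0.62712033]
```

View pics/w2.png

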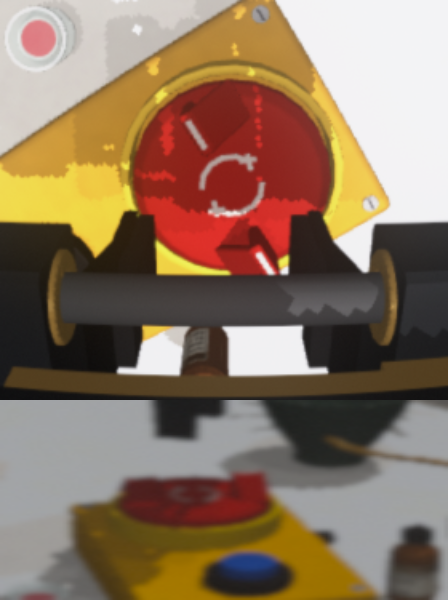

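```bash
python3 - <<'E'
from cell import *
from h import *
o=get_obs();print(o["tool_pos"],o["tool_rot"],o["force"],o["grip_width"])
def proj(c,p):
    d=np.load(c+".npz");K=d["intrinsics"];q=d["view"]@np.append(p,1)
    x,y,z=q[0],-q[1],-q[2]
    if c.startswith("wrist"):
        r=np.hypot(x,y);t=np.arctan2(r,z);return (K[0,0]*t*x/r+K[0,2]).round(1),(K[1,1]*t*y/r+K[1,2]).round(1)
    return (K[0,0]*x/z+K[0,2]).round(1),(K[1,1]*y/z+K[1,2]).round(1)
for c in["scene","side","wrist"]:
    r=read_camera(c);np.savez(c+".npz",**r);cv2.imwrite(f"pics/e_{c}.png",r["frame"][...,::-1])
    print(c,"tcp",proj(c,o["tool_pos"]),"stop",proj(c,[.509,-.0545,.08]))
    a=np.radians(33.9)
    for s in(-1,1):print(proj(c,o["tool_pos"]+s*.0275*np.array([np.cos(a),np.sin(a),0])))
a=cv2.imread("pics/e_scene.png")[170:290,270:400];b=cv2.imread("pics/e_side.png")[150:270,250:380]
cv2.imwrite("pics/e.png",np.hstack([cv2.resize(x,None,fx=3,fy=3) for x in(a,b)]))
E
```

```text
[ 0.50917009 -0.05387883  0.11410489] [1.79976237e+02 3.28680347e-02 1.23830349e+02] [ 1.19253242 -0.31608646  0.95073379] 0.03990660474397704
scene tcp (np.float64(330.4), np.float64(236.1)) stop (np.float64(330.5), np.float64(251.1))
(np.float64(326.4), np.float64(242.2))
(np.float64(334.2), np.float64(230.2))
side tcp (np.float64(313.4), np.float64(230.7)) stop (np.float64(313.6), np.float64(243.8))
(np.float64(304.3), np.float64(236.2))
(np.float64(322.2), np.float64(225.4))
wrist tcp (np.float64(317.9), np.float64(272.2)) stop (np.float64(317.0), np.float64(255.3))
(np.float64(270.5), np.float64(272.1))
(np.float64(365.4), np.float64(271.9))
```

View pics/e.png

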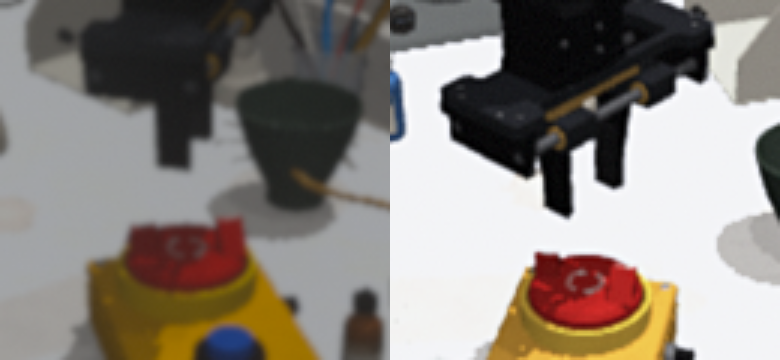

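Emit:
play_rows:
  steps:
    - [[0,0,0.008,0,0,0,0.04],[0,0,0.008,0,0,0,0.04],[0,0,0.008,0,0,0,0.04],[0,0,0.004,0,0,0,0.04],[0,0,0,0,0,0,0.04]]

```text
time_s: 5.25
tool_pos: [0.5077, -0.0538, 0.0838]
tool_rot: [-179.9, -0.0, 123.8]
force: [0.2, -0.1, -0.0]
grip_width: 0.0398
grasp_force: 0.0
```

```bash
python3 - <<'E'
from cell import *
from h import *
o=get_obs();print(o["tool_pos"],o["tool_rot"],o["force"],o["grip_width"])
for c in["scene","side"]:
    r=read_camera(c);cv2.imwrite(f"pics/e_{c}.png",r["frame"][...,::-1])
a=cv2.imread("pics/e_scene.png")[170:290,270:400];b=cv2.imread("pics/e_side.png")[150:270,250:380]
cv2.imwrite("pics/f.png",np.hstack([cv2.resize(x,None,fx=3,fy=3) for x in(a,b)]))
E
```

```text
[ 0.50771004 -0.05382024  0.08383682] [-1.79903858e+02 -4.81681976e-02  1.23806954e+02] [ 0.24986897 -0.06447451 -0.00983318] 0.03981671381810601
```

View pics/f.png

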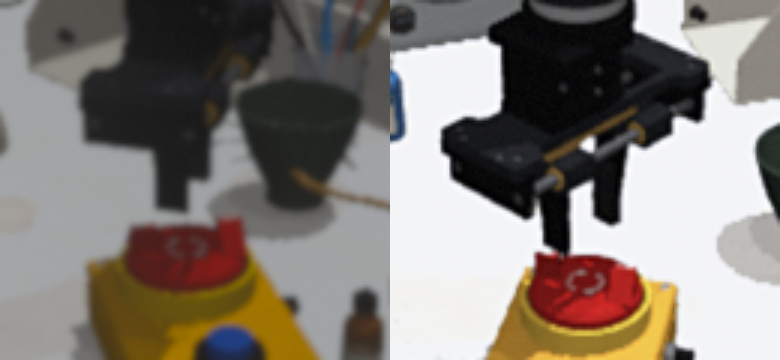

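Emit:
play_rows:
  steps:
    - [[0,0,0.008,0,0,0,0.04],[0,0,0.008,0,0,0,0.04],[0,0,0.006,0,0,0,0.04],[0,0,0.003,0,0,0,0.04],[0,0,0,0,0,0,0.04]]

```text
time_s: 5.85
tool_pos: [0.508, -0.0539, 0.0592]
tool_rot: [-179.9, -0.0, 123.8]
force: [0.5, 0.4, 0.3]
grip_width: 0.0402
grasp_force: 0.0
```

```bash
python3 - <<'E'
from cell import *
from h import *
o=get_obs();print(o["tool_pos"],o["tool_rot"],o["force"],o["grip_width"])
for c in["scene","side"]:
    r=read_camera(c);cv2.imwrite(f"pics/e_{c}.png",r["frame"][...,::-1])
a=cv2.imread("pics/e_scene.png")[200:280,290:376];b=cv2.imread("pics/e_side.png")[190:270,270:356]
cv2.imwrite("pics/g.png",np.hstack([cv2.resize(x,None,fx=4.5,fy=4.5,interpolation=cv2.INTER_CUBIC) for x in(a,b)]))
E
```

```text
[ 0.50800016 -0.05385038  0.0591659 ] [-1.79938102e+02 -2.99020771e-02  1.23803221e+02] [0.47141977 0.41568234 0.32154911] 0.040182354651593685
```

View pics/g.png

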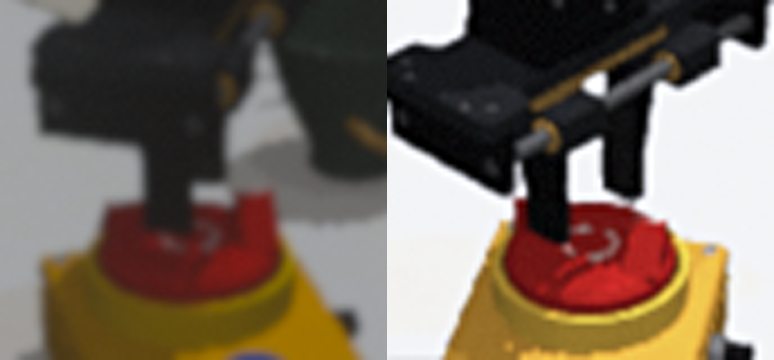

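Emit:
play_rows:
  steps:
    - [[0,0,0.004,0,0,0,0.04],[0,0,0.003,0,0,0,0.04],[0,0,0.002,0,0,0,0.04],[0,0,0.002,0,0,0,0.04],[0,0,0,0,0,0,0.04]]

```text
time_s: 6.45
tool_pos: [0.5083, -0.0538, 0.0485]
tool_rot: [-180.0, -0.0, 123.8]
force: [-0.2, -1.2, 1.1]
grip_width: 0.0403
grasp_force: 0.0
```

Emit:
play_rows:
  steps:
    - [[0,0,0.002,0,0,0,0.04],[0,0,0.002,0,0,0,0.04],[0,0,0,0,0,0,0.04]]

```text
time_s: 6.75
tool_pos: [0.5083, -0.0538, 0.0446]
tool_rot: [-180.0, -0.0, 123.8]
force: [-0.1, 0.2, 0.1]
grip_width: 0.0401
grasp_force: 0.0
```

Emit:
play_rows:
  steps:
    - [[0,0,0.002,0,0,0,0.04],[0,0,0.002,0,0,0,0.04],[0,0,0,0,0,0,0.04]]

```text
time_s: 7.05
tool_pos: [0.5088, -0.0539, 0.0415]
tool_rot: [180.0, -0.0, 123.8]
force: [-1.8, -1.3, 7.2]
grip_width: 0.0404
grasp_force: 3.5
```

Emit:
play_rows:
  steps:
    - [[0,0,0.003,0,0,0,0.04],[0,0,0.003,0,0,0,0.04],[0,0,0,0,0,0,0.04]]

```text
time_s: 7.35
tool_pos: [0.5083, -0.0538, 0.0345]
tool_rot: [-180.0, -0.0, 123.8]
force: [-0.3, 0.0, -0.4]
grip_width: 0.04
grasp_force: 0.0
```

Emit:
play_rows:
  steps:
    - [[0,0,0.002,0,0,0,0.04],[0,0,0.002,0,0,0,0.04],[0,0,0.001,0,0,0,0.04],[0,0,0,0,0,0,0.04]]

```text
time_s: 7.75
tool_pos: [0.5087, -0.0538, 0.0324]
tool_rot: [180.0, -0.1, 123.8]
force: [-8.3, 0.4, 21.3]
grip_width: 0.04
grasp_force: 10.4
```

Emit:
play_rows:
  steps:
    - [[0,0,-0.007,0,0,0,0.04],[0,0,-0.006,0,0,0,0.04],[0,0,0,0,0,0,0.04],[0,0,0,0,0,0,0.04]]

```text
time_s: 8.15
tool_pos: [0.5084, -0.0538, 0.0426]
tool_rot: [-180.0, -0.0, 123.8]
force: [-0.3, 0.1, 0.0]
grip_width: 0.0398
grasp_force: 0.0
```

```bash
python3 - <<'E'
from cell import *
from h import *
o=get_obs();print(o["tool_pos"],o["tool_rot"],o["force"],o["wrist_torque"])
for c in["scene","side"]:
    r=read_camera(c);f=r["frame"][...,::-1]
    cv2.imwrite(f"pics/l_{c}.png",f)
a=cv2.imread("pics/l_scene.png")[200:280,290:376];b=cv2.imread("pics/l_side.png")[190:270,270:356]
cv2.imwrite("pics/l.png",np.hstack([cv2.resize(x,None,fx=4.5,fy=4.5,interpolation=cv2.INTER_CUBIC) for x in(a,b)]))
E
```

```text
[ 0.50839548 -0.05376449  0.04262459] [-1.79996591e+02 -5.47320360e-03  1.23811223e+02] [-0.32856388  0.12211937  0.03882819] [-0.0168664  -0.05107403  0.00732027]
```

View pics/l.png

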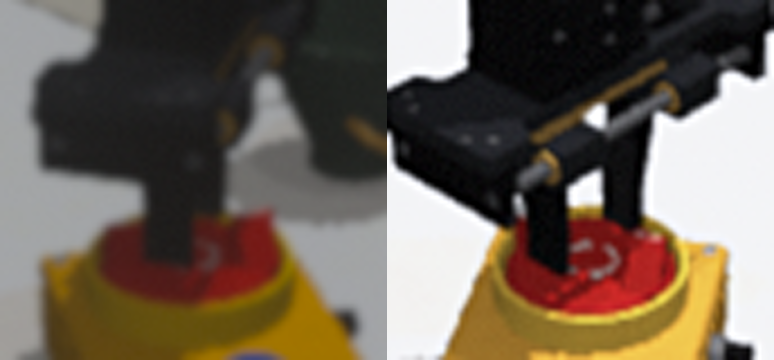

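Emit:
play_rows:
  steps:
    - [[0,0,0,0,0,0.14,0.04],[0,0,0,0,0,0.14,0.04],[0,0,0,0,0,0.14,0.04],[0,0,0,0,0,0.14,0.04],[0,0,0,0,0,0.1,0.04],[0,0,0,0,0,0,0.04]]

```text
time_s: 8.85
tool_pos: [0.5083, -0.0535, 0.0424]
tool_rot: [-180.0, 0.0, 86.0]
force: [0.2, 0.4, -0.4]
grip_width: 0.0402
grasp_force: 0.5
```

```bash
python3 -c "
from cell import *
o=get_obs();print(o['tool_pos'],o['tool_rot'],o['force'],o['wrist_torque'])"
```

```text
[ 0.50829396 -0.05353295  0.04244818] [-1.79967460e+02  2.91835575e-04  8.59972196e+01] [ 0.22949252  0.39762986 -0.41815327] [0.0270432  0.06210385 0.02440345]
```

Emit:
play_rows:
  steps:
    - [[0,0,0,0,0,0.08,0.04],[0,0,0,0,0,0.08,0.04],[0,0,0,0,0,0.08,0.04],[0,0,0,0,0,0.08,0.04],[0,0,0,0,0,0.06,0.04],[0,0,0,0,0,0,0.04]]

```text
time_s: 9.45
tool_pos: [0.5089, -0.0534, 0.0429]
tool_rot: [180.0, -0.0, 64.4]
force: [1.1, 0.8, 0.3]
grip_width: 0.04
grasp_force: 0.6
```

```bash
cat > s.py <<'E'
from cell import *
from h import *
import sys
o=get_obs();print(o['tool_pos'],o['tool_rot'],o['force'],o['wrist_torque'])
f=read_camera("side")["frame"];np.save("last.npy",f)
ref=cv2.imread("pics/b.png")[...,::-1];lat=cv2.imread("pics/l_side.png")[...,::-1]
# lower rim region of head: rows/cols where only head+shroud show
s=np.s_[250:266,296:338]
for n,r in(("up",ref),("latched",lat)): print(n,np.abs(f[s].astype(int)-r[s]).mean().round(1))
E
python3 s.py
```

```text
[ 0.50892164 -0.05339747  0.0429014 ] [ 1.79970789e+02 -2.99743890e-02  6.43674789e+01] [1.11464558 0.80094708 0.28643245] [ 8.23402443e-02 -8.22403379e-02  7.30926930e-05]
up 21.0
latched 20.6
```

Emit:
play_rows:
  steps:
    - [[0,0,0,0,0,0.07,0.04],[0,0,0,0,0,0.07,0.04],[0,0,0,0,0,0.05,0.04],[0,0,0,0,0,0,0.04]]

```text
time_s: 9.9
tool_pos: [0.5092, -0.0534, 0.0429]
tool_rot: [179.9, -0.1, 53.5]
force: [2.6, 1.3, -0.5]
grip_width: 0.0401
grasp_force: 1.5
```

```bash
python3 s.py; python3 - <<'E'
import numpy as np,cv2
f=np.load("last.npy")[...,::-1];r=cv2.imread("pics/b.png");l=cv2.imread("pics/l_side.png")
# red/yellow boundary rows per column on lower rim
for n,i in(("now",f),("up",r),("latched",l)):
    h=cv2.cvtColor(np.ascontiguousarray(i),cv2.COLOR_BGR2HSV)
    red=((h[...,0]<8)|(h[...,0]>172))&(h[...,1]>140)&(h[...,2]>60)
    print(n,[int(np.nonzero(red[225:275,c])[0].max()+225) if red[225:275,c].any() else None for c in range(300,336,4)],red[225:275,285:345].sum())
E
```

```text
[ 0.50918736 -0.05344925  0.04291689] [ 1.79947557e+02 -5.81384477e-02  5.34804521e+01] [ 2.59118694  1.31381952 -0.53489604] [ 0.25743925 -0.44175042  0.08500089]
up 18.8
latched 21.4
now [255, 257, 258, 259, 259, 258, 257, 255, 251] 632
up [254, 257, 258, 258, 258, 258, 257, 255, 251] 704
latched [255, 257, 258, 259, 259, 258, 257, 255, 252] 493
```

```bash
python3 - <<'E'
from cell import *
import numpy as np,cv2
s=read_camera("scene")["frame"][...,::-1];np.save("ls.npy",s)
for n,i in(("now",np.load("last.npy")[...,::-1]),("up",cv2.imread("pics/b.png")),("latched",cv2.imread("pics/l_side.png")),("snow",s),("sup",cv2.imread("pics/a.png")),("slat",cv2.imread("pics/l_scene.png"))):
    h=cv2.cvtColor(np.ascontiguousarray(i),cv2.COLOR_BGR2HSV)
    red=((h[...,0]<8)|(h[...,0]>172))&(h[...,1]>140)&(h[...,2]>50)
    yel=(abs(h[...,0].astype(int)-25)<9)&(h[...,1]>110)&(h[...,2]>60)
    cs=range(300,340,3) if n[0]!='s' else range(308,352,3)
    f=lambda m,c:int(np.nonzero(m[225:275,c])[0].min()+225) if m[225:275,c].any() else 0
    print(n,"redtop",[f(red,c) for c in cs],"yeltop",[f(yel,c) for c in cs])
E
```

```text
now redtop [240, 243, 241, 232, 234, 235, 235, 235, 245, 245, 240, 245, 0, 0] yeltop [256, 258, 259, 260, 260, 260, 260, 259, 259, 258, 225, 242, 244, 244]
up redtop [235, 235, 236, 236, 235, 235, 235, 236, 237, 239, 240, 245, 0, 0] yeltop [256, 258, 259, 259, 260, 260, 260, 259, 258, 257, 255, 242, 244, 244]
latched redtop [239, 248, 250, 251, 239, 239, 238, 240, 241, 241, 243, 247, 0, 0] yeltop [257, 225, 225, 260, 236, 236, 260, 259, 259, 238, 240, 242, 244, 244]
snow redtop [0, 0, 252, 255, 255, 246, 246, 246, 246, 246, 246, 247, 248, 249, 254] yeltop [256, 253, 263, 265, 266, 267, 267, 268, 268, 268, 267, 267, 266, 264, 262]
sup redtop [0, 0, 250, 247, 247, 247, 246, 246, 246, 246, 246, 247, 244, 244, 247] yeltop [256, 253, 262, 264, 266, 267, 267, 267, 268, 267, 267, 266, 265, 264, 262]
slat redtop [0, 0, 252, 251, 250, 258, 259, 260, 259, 248, 250, 250, 249, 248, 251] yeltop [257, 254, 264, 265, 266, 267, 268, 268, 268, 268, 267, 227, 266, 265, 263]
```

Emit:
play_rows:
  steps:
    - [[0,0,-0.002,0,0,-0.14,0.04],[0,0,-0.002,0,0,-0.14,0.04],[0,0,0,0,0,-0.14,0.04],[0,0,0,0,0,-0.14,0.04],[0,0,0,0,0,-0.14,0.04],[0,0,-0.03,0,0,0,0.04],[0,0,-0.03,0,0,0,0.02],[0,0,0,0,0,0.14,0.0],[0,0,0,0,0,0.14,0.0],[0,0,0,0,0,0.14,0.0],[0,0,0,0,0,0.08,0.0],[0,0,0,0,0,0,0.0]]

```text
time_s: 11.2
tool_pos: [0.5077, -0.0545, 0.1065]
tool_rot: [-179.9, 0.1, 64.8]
force: [-0.6, -0.8, 0.0]
grip_width: 0.0034
grasp_force: 0.0
```

```bash
python3 s.py; python3 - <<'E'
from cell import *
import numpy as np,cv2
from h import atz
r=read_camera("wrist");np.savez("wrist.npz",**r)
for n,z in(("reset_button_top",.067),("stop_top",.08)):
    for d in silhouettes("wrist",n)[:1]:
        ys,xs=np.nonzero(d["pixels"]);print(n,d["p"],xs.mean(),ys.mean(),atz("wrist",xs.mean(),ys.mean(),z))
s=read_camera("scene")["frame"][...,::-1]
for n,i in(("now",np.load("last.npy")[...,::-1]),("snow",s)):
    h=cv2.cvtColor(np.ascontiguousarray(i),cv2.COLOR_BGR2HSV)
    red=((h[...,0]<8)|(h[...,0]>172))&(h[...,1]>140)&(h[...,2]>50)
    cs=range(300,340,3) if n[0]!='s' else range(308,352,3)
    f=lambda m,c:int(np.nonzero(m[225:275,c])[0].min()+225) if m[225:275,c].any() else 0
    print(n,"redtop",[f(red,c) for c in cs])
E
```

```text
[ 0.50766839 -0.05450361  0.10652081] [-1.79933708e+02  6.68253883e-02  6.48407156e+01] [-0.62085765 -0.80430042  0.00865773] [-0.07289894  0.09927562  0.0207188 ]
up 11.1
latched 15.4
reset_button_top 0.68 319.26237623762376 378.6188118811881 [ 0.4649 -0.1475  0.067 ]
stop_top 0.88 321.98219730500637 245.69469853447427 [ 0.5136 -0.047   0.08  ]
now redtop [235, 235, 236, 236, 235, 235, 235, 236, 237, 239, 240, 245, 0, 0]
snow redtop [0, 0, 250, 247, 247, 247, 246, 246, 246, 246, 246, 247, 244, 244, 250]
```

Emit:
play_rows:
  steps:
    - [[-0.034,0.0007,0,0,0,0,0.0],[-0.034,0.0007,0,0,0,0,0.0],[-0.0345,0.0006,0,0,0,0,0.0],[0,0,0,0,0,0.145,0.0],[0,0,0,0,0,0.145,0.0],[0,0,0.02,0,0,0.145,0.0],[0,0,0.02,0,0,0,0.0],[0,0,0.02,0,0,0,0.0],[0,0,0.005,0,0,0,0.0],[0,0,0,0,0,0,0.0],[0,0,0,0,0,0,0.0]]

```text
time_s: 12.55
tool_pos: [0.4674, -0.1476, 0.0427]
tool_rot: [179.9, -0.0, 39.9]
force: [-0.8, 0.5, 0.8]
grip_width: 0.0003
grasp_force: 0.0
```

Emit:
play_rows:
  steps:
    - [[0,0,0.003,0,0,0,0.0],[0,0,0.003,0,0,0,0.0],[0,0,0.003,0,0,0,0.0],[0,0,0,0,0,0,0.0]]

```text
time_s: 12.95
tool_pos: [0.4671, -0.1474, 0.033]
tool_rot: [180.0, -0.0, 39.9]
force: [0.2, 0.0, 2.1]
grip_width: 0.0004
grasp_force: 1.2
```

Emit:
play_rows:
  steps:
    - [[0,0,0.002,0,0,0,0.0],[0,0,0.002,0,0,0,0.0],[0,0,0,0,0,0,0.0]]

```text
time_s: 13.25
tool_pos: [0.4671, -0.1474, 0.029]
tool_rot: [180.0, -0.0, 39.9]
force: [-0.5, 0.5, 4.3]
grip_width: 0.0005
grasp_force: 2.3
```

Emit:
play_rows:
  steps:
    - [[0,0,0.0015,0,0,0,0.0],[0,0,0.0015,0,0,0,0.0],[0,0,0.001,0,0,0,0.0],[0,0,0,0,0,0,0.0]]

```text
time_s: 13.65
tool_pos: [0.4673, -0.1473, 0.0282]
tool_rot: [-179.9, -0.1, 39.9]
force: [-10.4, 3.6, 32.1]
grip_width: 0.0002
grasp_force: 15.7
```

Emit:
play_rows:
  steps:
    - [[0,0,-0.01,0,0,0,0.0],[0,0,-0.03,0,0,0,0.0],[0,0,-0.04,0,0,0,0.0],[0,0,-0.04,0,0,0,0.0],[0,0,-0.03,0,0,0,0.0],[0,0,0,0,0,0,0.0],[0,0,0,0,0,0,0.0]]

```text
time_s: 14.35
tool_pos: [0.4665, -0.1473, 0.1746]
tool_rot: [-180.0, -0.0, 39.9]
force: [0.7, 0.1, -1.1]
grip_width: 0.0004
grasp_force: 0.0
```

```bash
python3 s.py; python3 - <<'E'
from cell import *
import numpy as np,cv2
from h import atz
f=np.load("last.npy").astype(int);r=cv2.imread("pics/b.png")[...,::-1].astype(int)
d=np.abs(f-r).mean(2)
for n,s in(("reset",np.s_[268:295,292:320]),("drops",np.s_[274:308,344:364]),("dish",np.s_[268:288,256:276]),("cast",np.s_[348:394,276:322]),("blue",np.s_[165:200,238:260]),("cone",np.s_[175:195,303:325])):print(n,d[s].mean().round(1),np.percentile(d[s],95))
E
```

```text
[ 0.46651534 -0.14732788  0.17464707] [-1.79993151e+02 -2.12708066e-02  3.98734818e+01] [ 0.74936965  0.09894669 -1.13118457] [-0.10362393  0.11579015  0.01515606]
up 3.5
latched 13.0
reset 3.8 7.0
drops 4.8 9.333333333333334
dish 5.1 9.666666666666666
cast 5.8 9.333333333333334
blue 38.3 233.18333333333334
cone 158.3 223.66666666666666
```

```bash
python3 -c "
from cell import *
print(sign_off())"
```

```text
the job is handed in; nothing more can be done
None
```

I pressed the stop until it latched, turned it clockwise by its vanes until it sprang back up, then pressed the blue reset and let it come back. The job is handed in, but no verdict was returned. The pictures show the stop up and at rest, the reset up, and the dropper bottle, dish and stone cast unmoved. The arm hid the blue bottle and felt cone in that last check, but it never came near them. The turn used both fingers, one on each vane's push face, rather than one vane alone.

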